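# Unlatch a trailer coupler on the repair bench and hold it up over the inspection mirror

## Robot

A 6-joint arm with a two-finger parallel gripper is mounted at the origin on the work surface. World frame = base frame: x ahead of the robot, y to its left, z up, the work surface at z = 0. Lengths are in m, angles in rad, forces in N, time in s.
With the tool pointing down it reaches from about 0.275 to 0.975 m from the base axis. Payload 8.4 kg.
Tool frame: the origin (TCP) lies at the very end of the fingers, on their centre line; the grasp point (between the pads) lies 19 mm behind it (ctrl.grip_point_offset is the distance from the TCP to the grasp point, in m); z points along the fingers, y is the line along which they close (so a half turn about z gives the same grasp; the last joint's range is limited). The gripper opens to 92 mm and grips with 3 to 60 N. Pads are 20 mm wide; open, the fingers measure 128 mm over their backs; the gripper's body (75 mm by 189 mm) begins 69 mm behind the grasp point.
Start: joints at [-1.337, 0.353, 1.633, -0, 1.155, -0.002], TCP at [0.146, -0.608, 0.215] pointing down, gripper open.
Joint ranges: [-2.63, 2.63], [-0.92, 2.1], [0.06, 2.66], [-1.3, 4.44], [0, 2.69], [-3.02, 3.02]. Speed limits (rad/s): [2.22, 2.22, 2.79, 3.14, 3.14, 3.14].

## Interface

Orientations are given as a rotation vector (axis times angle).
In Python, from bench import ctrl, vision gives the robot as it stands.
- The arm moves only by the tool arm_command, never from a script. Its argument "increments" is a list that holds one entry, the list of rows, each a list of 5 numbers: the opening, from 0 (shut) to 1 (fully open), then the shift along the tool's x, y, z in normalised numbers (1 is 100 cm), then the turn about the tool's z in normalised numbers (1 is 360 degrees). In form: [[[gripper, tx, ty, tz, turn], ...]]. A call has 1 to 20 rows; each row is the pose to reach, as a shift and turn from the pose commanded when the call began, along the tool's axes at that moment; what a row does not reach only later rows make up. A row lasts 1/12 s, in which the tool goes at most 41.7 mm and 7.16 degrees, less where a joint would pass 70% of its speed; a pose out of reach is approached as far as the arm can. No shift or turn number may pass 1 either way. A call with a gripper value outside its range is refused whole. The fingers move at their own pace and stop on an object; the grip force is fixed at half the most. Time passes only in rows, so rows that repeat a pose let the fingers close. It gives the time, the measured TCP pose, the force, the opening and the grip force at its end, in the units of the state.
- ctrl.get_state(): the state, without advancing time (a new reading comes with each control period).
- vision.capture(name): name is "scene" or "top"; returns the picture (384x512x3 uint8, red, green, blue); there is no depth.
- vision.camera_model(name): a dict with "K" (3x3 intrinsics, pixels), "dist_coeffs" ([k1, k2, p1, p2, k3] as OpenCV has them; the pictures are not rectified), "R" (3x3) and "t" (3): a world point X has camera coordinates R X + t. Camera axes: x right, y down, z forward; pixel columns grow to the right and rows downward; lengths in m; the calibration is good to about 2 mm. A picture is of the moment at which its call begins. camera_model takes no time and is no camera call.
- ctrl.finish_job(): hands the job in; it is judged then, once.
Trained networks look in the newest picture that a camera, given by its name, has taken for a name from the list of things; names that differ only in an ending like _2 or _b are one class to them, and where a whole thing is asked for, a point or a joint stands for the part that bears it (a point fixed in the world has none). Each returns a list of dicts, best first, with "p" (0 to 1); they miss things now and then, are a little off and sometimes report something else, mostly with a low value. They report only what shows in the picture. A call takes as long as a camera call. They do not tell look-alikes from the thing itself.
- vision.look_for(camera, target): "bbox" ([centre column, centre row, width, height] in pixels, round what is visible of it).
- vision.pinpoint(camera, target): "location" ([column, row] in pixels: a listed point, or the origin of a listed thing).
The state is a dict: "t": time; "qpos": joint angles; "joint_velocities": joint speeds; "joint_efforts": joint torques, N m; "eef_pos": TCP position; "orientation": TCP orientation; "ft_force": force on the tool from outside, world axes, zero at the start; "torque": the same for the moment, N m; "gripper_width": opening from 0.0 (shut) to 1.0 (fully open); "grip_force": force on a finger pad.
Only numpy, scipy, OpenCV 4.12 (cv2) and the standard library are available. Lean on these libraries where they do the work, as an engineer would, in place of code of your own. Each camera call takes 0.05 s, during which the arm holds its last target. There are 200 camera calls.

## Task

The coupler on the bench's hitch stand needs its socket looked at: slide the flat inspection mirror along the bench, without picking it up, until it lies wholly on the dark rubber mat in front of the hitch ball, its long side along the mat's, and let go of it. Then pull the coupler's spring latch out sideways by its round bar, lift the tongue off the ball, and finish while still holding it raised, with the coupler's lower rim clear above the top of the ball. Leave the other things on the bench where they are.

Things in the scene. Friction and masses are not known exactly. Their poses are not given: they have to be found in the camera images.
- mirror: Loose flat inspection mirror in a black plastic frame, a slab 110 (its x) x 60 (its y) x 10 mm thick, about 180 g, lying face up on the bench. Origin: centre of its underside. The two 60 mm apart long edges can be gripped from above.
- mat: Thin black rubber mat let in flush with the bench (nothing to catch on), 150 (its x) x 100 mm (its y), fixed. Origin: its centre. Lies in front of the ball, roughly in line with the tongue, long side roughly along the tongue.
- stand: Fixed steel hitch stand: base plate 310 x 80 x 10 mm, reaching from 45 mm ahead of the ball (its +x) to 265 mm behind. A 50 mm ball on a post stands at its origin (origin on the bench surface, on the ball's axis; ball top 110 mm up). Its x points from the pivot to the ball, along the tongue; its y points sideways, the way the latch pulls out; z up.
- tongue: Grey steel tongue stub, its coupler shell (82 x 72 x 55 mm, open below, top 119 mm up when down) over the ball; 0.7 kg with the latch. Hinged; origin on the hinge pin, in the stand frame at -220, 0, 90 mm. x along the tongue to the coupler, y along the pin, like the stand's y. Level when down, swings up freely to 0.9 rad, falls back if let go; locked down until the latch is pulled.
- latch (a joint): Sideways pull of the spring latch, m: 0 = sprung home (bolt under the ball's shoulder), 0.018 = fully out. The tongue is free from 0.010. The spring needs about 5 N at the start and 9 N fully out, and draws the latch back when let go; once the coupler is above the ball the bolt may spring back without harm.
- latch_grip (a point): Middle of a round steel bar, 16 mm thick, that sticks out sideways from the coupler along the tongue's y, parallel to the hinge pin; in the tongue frame at 220, 70, 12 mm (102 mm up when down), and moves out with the latch. Free for 22 mm either side; a 30 mm disc closes its outer end, an upright plate its inner end. The tongue carries it: lifting the bar lifts the tongue.
- coupler (a point): Centre of the coupler's open lower rim: 64 mm above the bench when down (tongue frame 220, 0, -26 mm).
- ball_top (a point): Top of the ball, 110 mm above the bench.
- grease_tin: Bystander: round tin, 72 mm wide, 75 mm high. Origin: centre of underside.
- screw_jar: Bystander: glass jar with steel lid, 68 mm wide, 80 mm high. Origin: centre of underside.
- blade_box: Bystander: cardboard box 70 x 50 x 60 mm. Origin: centre of underside.
- wrench: Bystander: open-ended wrench, 180 mm long, lying flat along its x.
- screwdriver: Bystander: screwdriver, 200 mm long, lying along its x.
- tape_roll: Bystander: roll of grey tape lying flat, 90 mm wide, 30 mm high.
- bolt_tray: Bystander: shallow black tray of bolts and nuts, 100 x 120 x 30 mm. Origin: centre of underside.
Things that resemble listed ones, but are neither listed nor needed, are in the scene too. Several things have the shape of the mirror; the one meant has the colours described above.

How it is judged:
By the outcome, as a careful person would: the job done as asked, in the order asked, and still so for the second after the job is handed in, while the arm keeps its last pose, push and grip.
It also fails if it takes over 58 s, if anything falls off the work surface, if the arm or the gripper's body presses on something with over 40 N, if the wrist force passes 120 N, or if a joint passes its speed limit or range.

## Working session

There is one attempt and no reset: what is moved stays moved. The work goes in short steps, Python scripts to look and compute and a tool call to move; the robot and the scene stay as the last step left them, time stands still between calls to the robot, and variables do not carry over. Pictures are saved under pics/ and viewed, at most 10 in all, crops included, and the job is handed in when it is done.

Besides the shell and the picture viewer there is one more tool, called after "Emit:" in YAML: its name, and indented under it one key for each argument. arm_command: Moves the arm, as the interface text tells. Its arguments: {"type":"object","properties":{"increments":{"type":"array","items":{"type":"array","items":{"type":"array","items":{"type":"number"}}}}},"required":["increments"]}

```bash
mkdir -p pics; cat > h.py <<'E'
import numpy as np, cv2
from bench import ctrl, vision
def snap(cam,name):
    im=vision.capture(cam); cv2.imwrite(f'pics/{name}.png',cv2.cvtColor(im,cv2.COLOR_RGB2BGR)); return im
def ray(cam,px):
    m=vision.camera_model(cam); K=np.array(m['K']);d=np.array(m['dist_coeffs']);R=np.array(m['R']);t=np.array(m['t'])
    u=cv2.undistortPoints(np.array([[px]],float),K,d)[0,0]
    return -R.T@t, R.T@np.array([u[0],u[1],1.])
def at(cam,px,z):
    c,d=ray(cam,px); return c+d*(z-c[2])/d[2]
def tri(p1,p2):
    A=np.zeros((3,3));b=np.zeros(3)
    L=[ray('scene',p1),ray('top',p2)]
    for c,d in L:
        d=d/np.linalg.norm(d);P=np.eye(3)-np.outer(d,d);A+=P;b+=P@c
    X=np.linalg.solve(A,b)
    return X,[np.linalg.norm(np.cross(X-c,d/np.linalg.norm(d))) for c,d in L]
def proj(cam,X):
    m=vision.camera_model(cam)
    return cv2.projectPoints(np.atleast_2d(np.array(X,float)),cv2.Rodrigues(np.array(m['R']))[0],np.array(m['t']),np.array(m['K']),np.array(m['dist_coeffs']))[0][:,0]
E
python3 - <<'E'
from h import *
np.set_printoptions(precision=4,suppress=True)
for c in ('scene','top'):
    snap(c,c+'0')
    m=vision.camera_model(c);print(c,-np.array(m['R']).T@np.array(m['t']))
    for n in ['mirror','mat','stand','tongue','latch_grip','coupler','ball_top']:
        print(n,[(np.round(r['location'],1),round(r['p'],2)) for r in vision.pinpoint(c,n)][:4],[(np.round(r['bbox'],1),round(r['p'],2)) for r in vision.look_for(c,n)][:4] if n in('mirror','mat') else '')
s=ctrl.get_state();print(s)
E
```

```text
scene [1.5962 0.5748 1.0225]
mirror [(array([330.4, 200. ]), 0.92), (array([286.3, 182.8]), 0.7), (array([378.1, 201.6]), 0.69), (array([223.2, 195.8]), 0.69)] [(array([319.4, 226.3,  37.9,  25.6]), 0.81), (array([289.3, 181.7,  27.8,  24. ]), 0.74), (array([380.8, 201.6,  19.8,  18.9]), 0.63)]
mat [(array([254.4, 209.9]), 0.6), (array([293.2, 261.3]), 0.36)] [(array([163.1, 214.6,  20.7,  27.7]), 0.72), (array([254.1, 207.6,  46.5,  25.8]), 0.58)]
stand [(array([225.1, 197.6]), 0.56)] 
tongue [(array([172., 159.]), 0.74), (array([222.3, 195.4]), 0.59)] 
latch_grip [(array([233.7, 165.8]), 0.46)] 
coupler [(array([219.8, 181.3]), 0.9)] 
ball_top [(array([219.9, 174.2]), 0.87), (array([169.5, 160.2]), 0.54)] 
top [0.3786 0.0612 1.2465]
mirror [(array([228.9, 242.6]), 0.85), (array([170.9, 187.2]), 0.82), (array([113.3, 262.9]), 0.73), (array([168.7, 236.9]), 0.6)] [(array([167.5, 236.9,  22.8,  36.8]), 0.82), (array([171.2, 189.2,  33.8,  29.2]), 0.73), (array([111.3, 261.4,  35. ,  39.8]), 0.6), (array([225.6, 239.8,  38.7,  26.2]), 0.55)]
mat [(array([240.5, 183.7]), 0.63), (array([
[... 176 characters left out ...]
82. ]), 0.72), (array([220.9, 123.1]), 0.62)] 
latch_grip [(array([283.1, 203.1]), 0.59)] 
coupler [(array([283.5, 183.1]), 0.76)] 
ball_top [(array([288.4, 179.3]), 0.86), (array([170.6, 189.5]), 0.39)] 
{'t': 1.0, 'qpos': array([-1.3374,  0.353 ,  1.6334,  0.    ,  1.1552, -0.0024]), 'joint_velocities': array([-0.001 , -0.0012,  0.0031,  0.0017,  0.0028,  0.0013]), 'joint_efforts': array([ -0.    , -59.3757, -33.4572,   0.0698,   0.0159,  -0.    ]), 'eef_pos': array([ 0.146 , -0.6077,  0.2146]), 'orientation': array([-3.1198, -0.3695, -0.    ]), 'ft_force': array([ 0.6262, -0.3777, -0.3459]), 'torque': array([0.0296, 0.0103, 0.005 ]), 'grip_force': 0.0, 'gripper_width': 1.0027880450838922}
```

```bash
python3 - <<'E'
import cv2
a=cv2.imread('pics/top0.png');cv2.imwrite('pics/topc.png',cv2.resize(a[110:310,80:400],None,fx=2.5,fy=2.5,interpolation=cv2.INTER_CUBIC))
a=cv2.imread('pics/scene0.png');cv2.imwrite('pics/scenec.png',cv2.resize(a[120:300,130:420],None,fx=2.75,fy=2.75,interpolation=cv2.INTER_CUBIC))
E
```

```text
(no output)
```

View pics/topc.png

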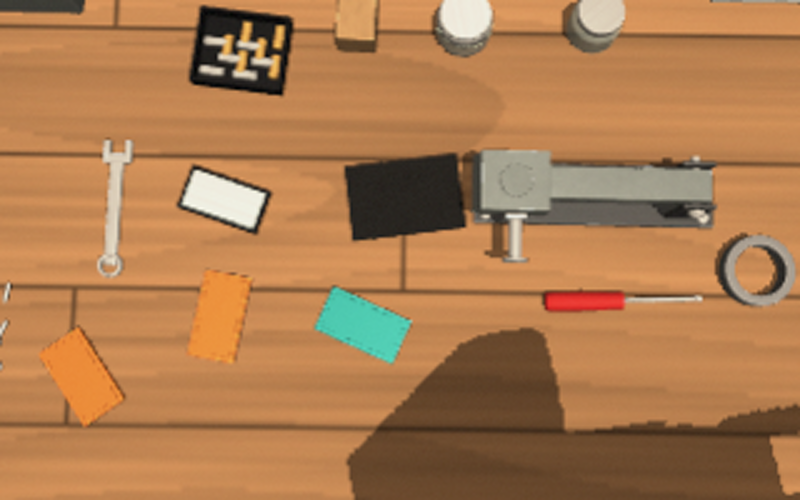

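View pics/scenec.png

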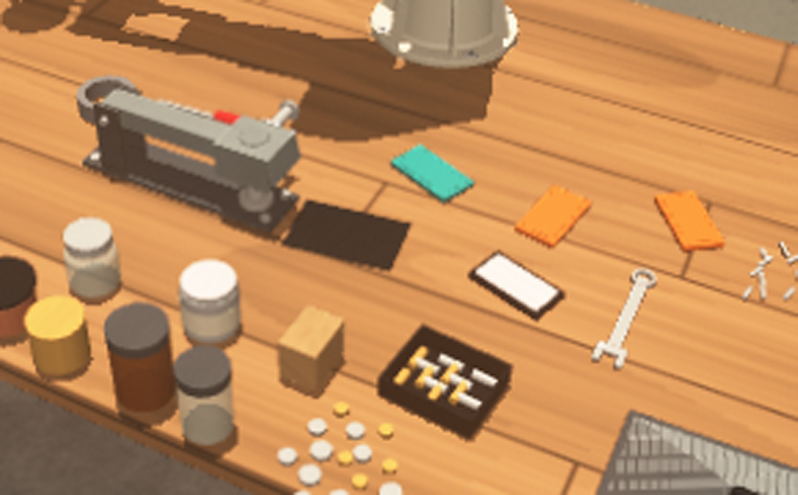

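The mirror is the white slab with the black frame, at top ≈ (170,189). The mat is at (242,188), and the coupler shell at (285,183) with its latch bar pointing down-image at (286,205). The orange and teal slabs are decoys.

```bash
cat >> h.py <<'E'
def rect(cam,im,seed,z,r=32):
    hsv=cv2.cvtColor(im,cv2.COLOR_RGB2HSV)
    m=((hsv[...,2]<75)|(hsv[...,1]<60)).astype(np.uint8)
    w=np.zeros_like(m);x,y=map(int,seed);w[y-r:y+r,x-r:x+r]=1
    n,l,st,ce=cv2.connectedComponentsWithStats(m*w,connectivity=4)
    k=l[y,x]
    ys,xs=np.where(l==k)
    # pixel footprints: corners of all pixels -> world plane
    P=np.array([at(cam,(a,b),z)[:2] for a,b in zip(xs,ys)])
    c,s,a=cv2.minAreaRect((P*1000).astype(np.float32))
    if s[0]<s[1]: s=(s[1],s[0]);a+=90
    return np.array(c)/1000,np.round(s,1),(a+90)%180-90,len(xs),P.mean(0)
E
python3 - <<'E'
from h import *
np.set_printoptions(precision=4,suppress=True)
T=cv2.cvtColor(cv2.imread('pics/top0.png'),cv2.COLOR_BGR2RGB);S=cv2.cvtColor(cv2.imread('pics/scene0.png'),cv2.COLOR_BGR2RGB)
print('mirror',rect('top',T,(170,189),.01),rect('scene',S,(317,222),.01))
print('mat',rect('top',T,(242,188),0),rect('scene',S,(257,206),0))
# two-view
print('mirror tri',tri((317.5,222.5),(170.2,189.5)))
print('bar tri: disc end',tri((130+289/2.75,120+110/2.75),(80+515/2.5,110+259/2.5)))
print('pin grip',tri((233.7,165.8),(283.1,203.1)))
print('cap centre',tri((130+255/2.75,120+133/2.75),(80+518/2.5,110+181/2.5)))
for n,px in dict(capT=(80+518/2.5,110+181/2.5)).items(): print(n,at('top',px,.119))
print('bar top px z=.102',at('top',(80+515/2.5,110+235/2.5),.102),at('top',(80+515/2.5,110+259/2.5),.102))
print('arm tail z .11',at('top',(80+712/2.5,110+185/2.5),.11))
for q in [(473,151),(550,151),(550,213),(475,213),(712,166),(714,204)]: print(q,at('top',(80+q[0]/2.5,110+q[1]/2.5),.119))
s=ctrl.get_state();print(cv2.Rodrigues(s['orientation'])[0])
E
```

```text
mirror (array([0.5428, 0.324 ]), array([107.8,  57. ]), 71.36761474609375, 578, array([0.5425, 0.3237])) (array([0.5421, 0.3218]), array([98.8, 48.8]), 71.87287902832031, 276, array([0.5426, 0.3222]))
mat (array([0.5512, 0.0885]), array([149.3,  99.3]), -82.06301927566528, 1338, array([0.5503, 0.0892])) (array([0.5518, 0.0669]), array([104.8,  90.9]), -82.09866714477539, 330, array([0.5453, 0.0583]))
mirror tri (array([0.5424, 0.3217, 0.008 ]), [np.float64(0.0006427973314333018), np.float64(0.0006427973314333668)])
bar tri: disc end (array([ 0.4621, -0.0462,  0.1014]), [np.float64(0.0006661270130950295), np.float64(0.0006661270130950578)])
pin grip (array([ 0.4933, -0.0367,  0.0981]), [np.float64(0.0018956539043418572), np.float64(0.0018956539043418637)])
cap centre (array([ 0.5531, -0.0475,  0.1217]), [np.float64(0.0009343062685641733), np.float64(0.0009343062685641671)])
capT [ 0.5539 -0.0487  0.119 ]
bar top px z=.102 [ 0.4911 -0.0467  0.102 ] [ 0.4624 -0.0468  0.102 ]
arm tail z .11 [ 0.5536 -0.2814  0.11  ]
(473, 151) [0.5894 0.0051 0.119 ]
(550, 151) [ 0.5907 -0.0868  0.119 ]
(550, 213) [ 0.5161 -0.0865  0.119 ]
(475, 213) [0.5149 0.0022 0.119 ]
(712, 166) [ 0.5751 -0.2793  0.119 ]
(714, 204) [ 0.5296 -0.2804  0.119 ]
[[ 0.9723  0.2336  0.    ]
 [ 0.2336 -0.9723  0.    ]
 [ 0.     -0.     -1.    ]]
```

Units first: shifts go in shares of 100 cm and turns go in shares of 360 degrees. So -81.2 cm / 100 = -0.812, 60.3 cm / 100 = 0.603, -57.9 degrees / 360 = -0.1608.

Emit:
arm_command:
  increments:
    - [[0.9,0.603,-0.812,0,-0.1608],[0.9,0.603,-0.812,0,-0.1608],[0.9,0.603,-0.812,0,-0.1608],[0.9,0.603,-0.812,0,-0.1608],[0.9,0.603,-0.812,0,-0.1608],[0.9,0.603,-0.812,0,-0.1608],[0.9,0.603,-0.812,0,-0.1608],[0.9,0.603,-0.812,0,-0.1608],[0.9,0.603,-0.812,0,-0.1608],[0.9,0.603,-0.812,0,-0.1608],[0.9,0.603,-0.812,0,-0.1608],[0.9,0.603,-0.812,0,-0.1608],[0.9,0.603,-0.812,0,-0.1608],[0.9,0.603,-0.812,0,-0.1608],[0.9,0.603,-0.812,0,-0.1608],[0.9,0.603,-0.812,0,-0.1608],[0.9,0.603,-0.812,0,-0.1608],[0.9,0.603,-0.812,0,-0.1608],[0.9,0.603,-0.812,0,-0.1608],[0.9,0.603,-0.812,0,-0.1608]]

```text
t: 2.67
eef_pos: [0.4732, 0.1613, 0.2148]
orientation: [2.55, 1.834, 0.001]
ft_force: [1.2, -1.0, 0.0]
gripper_width: 0.902
grip_force: 0.0
```

In the tool's units: 17 cm / 100 = 0.17, 10 cm / 100 = 0.1.

Emit:
arm_command:
  increments:
    - [[0.9,0.17,0.013,0,0],[0.9,0.17,0.013,0,0],[0.9,0.17,0.013,0,0],[0.9,0.17,0.013,0,0],[0.9,0.17,0.013,0,0],[0.9,0.17,0.013,0,0],[0.9,0.17,0.013,0.05,0],[0.9,0.17,0.013,0.08,0],[0.9,0.17,0.013,0.1,0],[0.9,0.17,0.013,0.1,0],[0.9,0.17,0.013,0.1,0],[0.9,0.17,0.013,0.1,0]]

```text
t: 3.67
eef_pos: [0.5401, 0.3156, 0.1164]
orientation: [2.552, 1.832, 0.003]
ft_force: [0.8, 0.7, 0.9]
gripper_width: 0.903
grip_force: 0.0
```

```bash
python3 - <<'E'
from h import *
snap('scene','s1')
s=ctrl.get_state();print(s['eef_pos'],s['orientation'],s['qpos'])
R=cv2.Rodrigues(s['orientation'])[0]
print(R, R.T@(np.array([.5427,.323,.003])-s['eef_pos'])*100)
E
```

```text
[0.54049785 0.31593973 0.11685408] [2.55132354 1.83254647 0.00475456] [ 5.26598623e-01  4.56317415e-01  1.71537921e+00 -5.12829419e-05
  9.66850692e-01  8.51654707e-01]
[[ 0.31933139  0.94763939  0.00265397]
 [ 0.94764041 -0.31933592  0.00149408]
 [ 0.00226336  0.0020379  -0.99999536]] [ 0.71361201 -0.03997734 11.38699488]
```

In the tool's units: 11.2 cm / 100 = 0.112, 11 cm / 100 = 0.11.

Emit:
arm_command:
  increments:
    - [[0.9,0.007,0,0.03,0],[0.9,0.007,0,0.06,0],[0.9,0.007,0,0.08,0],[0.9,0.007,0,0.095,0],[0.9,0.007,0,0.105,0],[0.9,0.007,0,0.11,0],[0.9,0.007,0,0.112,0],[0.9,0.007,0,0.112,0],[0.9,0.007,0,0.112,0]]

```text
t: 4.47
eef_pos: [0.5423, 0.3229, 0.0038]
orientation: [2.551, 1.833, 0.003]
ft_force: [-0.2, -0.3, 0.1]
gripper_width: 0.902
grip_force: 0.0
```

```bash
python3 - <<'E'
from h import *
im=snap('scene','s2');cv2.imwrite('pics/s2c.png',cv2.resize(cv2.imread('pics/s2.png')[150:280,230:400],None,fx=4,fy=4,interpolation=cv2.INTER_CUBIC))
s=ctrl.get_state();print(s['eef_pos'],s['ft_force'])
E
```

```text
[0.54231144 0.32290717 0.00377167] [-0.1171965   0.73529662  0.55300393]
```

View pics/s2c.png

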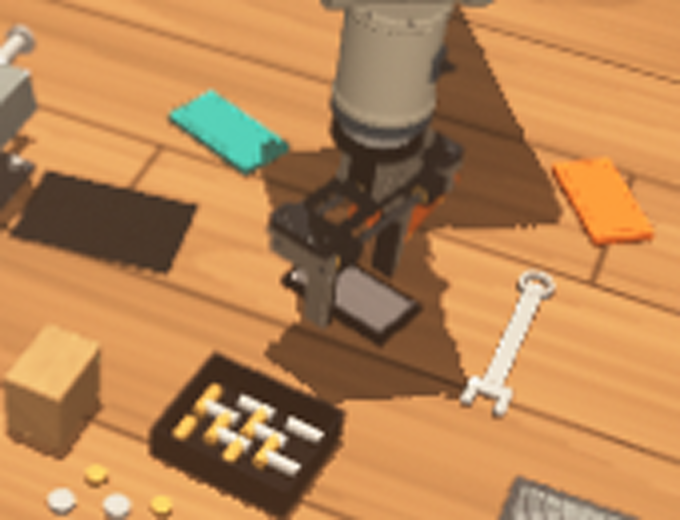

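The fingers straddle the mirror's long edges, about (320,300) in the crop, and nothing else is touched. I'll close the gripper now.

Emit:
arm_command:
  increments:
    - [[0.6,0,0,0,0],[0.6,0,0,0,0],[0.6,0,0,0,0],[0.6,0,0,0,0],[0.6,0,0,0,0],[0.6,0,0,0,0],[0.6,0,0,0,0],[0.6,0,0,0,0]]

```text
t: 5.18
eef_pos: [0.5417, 0.3226, 0.0029]
orientation: [2.551, 1.833, 0.001]
ft_force: [-1.1, 0.0, 5.1]
gripper_width: 0.647
grip_force: 30.0
```

In the tool's units: -21.9 cm / 100 = -0.219, 1.1 cm / 100 = 0.011, -26.6 degrees / 360 = -0.0739.

Emit:
arm_command:
  increments:
    - [[0.6,-0.005,0.002,0,0],[0.6,-0.015,0.006,0,-0.0028],[0.6,-0.03,0.011,0,-0.0083],[0.6,-0.045,0.017,0,-0.0139],[0.6,-0.06,0.023,0,-0.0194],[0.6,-0.075,0.029,0,-0.025],[0.6,-0.09,0.034,0,-0.0306],[0.6,-0.105,0.04,0,-0.0361],[0.6,-0.12,0.046,0,-0.0417],[0.6,-0.135,0.052,0,-0.0472],[0.6,-0.15,0.057,0,-0.0528],[0.6,-0.165,0.063,0,-0.0583],[0.6,-0.18,0.069,0,-0.0639],[0.6,-0.195,0.075,0,-0.0681],[0.6,-0.208,0.08,0,-0.0717],[0.6,-0.215,0.082,0,-0.0733],[0.6,-0.219,0.084,0,-0.0739],[0.6,-0.219,0.084,0,-0.0739],[0.6,-0.219,0.084,0,-0.0739]]

```text
t: 6.77
eef_pos: [0.5515, 0.0873, 0.0029]
orientation: [2.061, 2.37, -0.0]
ft_force: [0.0, -4.3, 6.7]
gripper_width: 0.65
grip_force: 30.0
```

```bash
python3 - <<'E'
from h import *
im=snap('scene','s3');cv2.imwrite('pics/s3c.png',cv2.resize(cv2.imread('pics/s3.png')[150:260,180:340],None,fx=4.5,fy=4.5,interpolation=cv2.INTER_CUBIC))
s=ctrl.get_state();print(s['eef_pos'],s['orientation'],s['ft_force'],s['gripper_width'])
E
```

```text
[0.55151293 0.0873902  0.00285848] [ 2.06046251e+00  2.37036681e+00 -5.76251263e-04] [-1.08077458 -3.81537738  6.75581032] 0.6486605385000673
```

View pics/s3c.png

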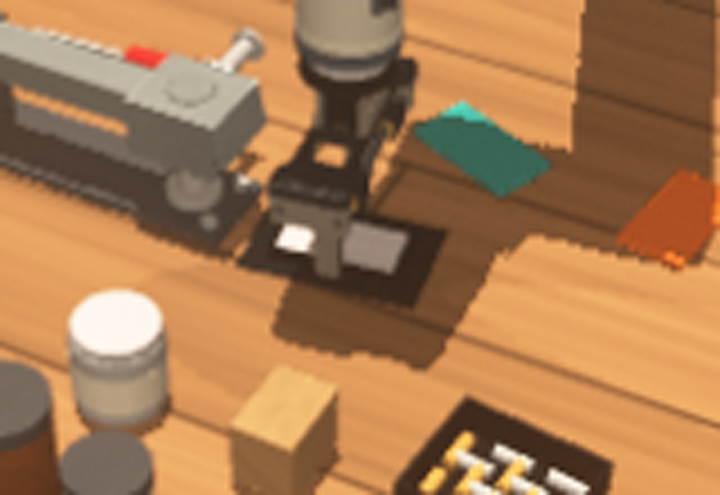

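The mirror lies centred on the mat at about (342,250) in the crop and parallel to it. I'll release it and rise.

In the tool's units: -20 cm / 100 = -0.2, -16 cm / 100 = -0.16.

Emit:
arm_command:
  increments:
    - [[0.9,0,0,0,0],[0.9,0,0,0,0],[0.9,0,0,0,0],[0.9,0,0,0,0],[0.9,0,0,0,0],[0.9,0,0,-0.01,0],[0.9,0,0,-0.04,0],[0.9,0,0,-0.08,0],[0.9,0,0,-0.12,0],[0.9,0,0,-0.16,0],[0.9,0,0,-0.2,0],[0.9,0,0,-0.2,0],[0.9,0,0,-0.2,0]]

```text
t: 7.9
eef_pos: [0.5529, 0.0885, 0.2059]
orientation: [2.058, 2.368, 0.007]
ft_force: [-0.0, 0.3, -0.6]
gripper_width: 0.898
grip_force: 0.0
```

In the tool's units: -21.2 cm / 100 = -0.212, -20.4 cm / 100 = -0.204, 98 degrees / 360 = 0.2722.

Emit:
arm_command:
  increments:
    - [[0.7,-0.212,-0.204,0,0.2722],[0.7,-0.212,-0.204,0,0.2722],[0.7,-0.212,-0.204,0,0.2722],[0.7,-0.212,-0.204,0,0.2722],[0.7,-0.212,-0.204,0,0.2722],[0.7,-0.212,-0.204,0,0.2722],[0.7,-0.212,-0.204,0,0.2722],[0.7,-0.212,-0.204,0,0.2722],[0.7,-0.212,-0.204,0,0.2722],[0.7,-0.212,-0.204,0,0.2722],[0.7,-0.212,-0.204,0,0.2722],[0.7,-0.212,-0.204,0,0.2722],[0.7,-0.212,-0.204,0,0.2722],[0.7,-0.212,-0.204,0,0.2722],[0.7,-0.212,-0.204,0,0.2722],[0.7,-0.212,-0.204,0,0.2722],[0.7,-0.212,-0.204,0,0.2722]]

```text
t: 9.32
eef_pos: [0.3784, -0.15, 0.202]
orientation: [-3.141, -0.005, 0.002]
ft_force: [1.5, -0.3, 0.5]
gripper_width: 0.698
grip_force: 0.0
```

```bash
python3 - <<'E'
from h import *
np.set_printoptions(precision=4,suppress=True)
T=snap('top','t4');S=snap('scene','s4')
a=cv2.imread('pics/t4.png')[160:220,200:320];b=cv2.imread('pics/s4.png')[140:230,180:300]
cv2.imwrite('pics/c4.png',np.hstack([cv2.resize(a,(440,220),interpolation=cv2.INTER_CUBIC),cv2.resize(b,(293,220),interpolation=cv2.INTER_CUBIC)]))
a2=cv2.resize(a,(720,360),interpolation=cv2.INTER_CUBIC)
cv2.imwrite('pics/c4.png',a2)
# mirror white glass centre
for c,im,sd in(('top',T,(242,188)),('scene',S,(257,206))):
    hsv=cv2.cvtColor(im,cv2.COLOR_RGB2HSV);m=((hsv[...,1]<60)&(hsv[...,2]>120)).astype(np.uint8)
    n,l,st,ce=cv2.connectedComponentsWithStats(m,connectivity=4);k=l[sd[1],sd[0]];ys,xs=np.where(l==k)
    P=np.array([at(c,(x,y),.01)[:2] for x,y in zip(xs,ys)]);r=cv2.minAreaRect((P*1000).astype(np.float32));print(c,k,len(xs),r)
print('dark', rect('top',T,(242,188),0))
s=ctrl.get_state();print(s['eef_pos'],s['orientation'],s['qpos'])
for n in('latch_grip','coupler'):
  for c in('top','scene'): print(n,c,[(np.round(r['location'],1),round(r['p'],2)) for r in vision.pinpoint(c,n)][:2])
E
```

```text
top 66 470 ((552.4652099609375, 89.7371597290039), (50.1409797668457, 99.72146606445312), 8.005855560302734)
scene 189 264 ((550.326171875, 86.46859741210938), (52.527549743652344, 100.76785278320312), 7.969428062438965)
dark (array([0.5512, 0.0885]), array([149.3,  99.3]), -82.06301927566528, 1339, array([0.5503, 0.0891]))
[ 0.3786 -0.1501  0.2023] [-3.1413 -0.0035  0.001 ] [-0.3811  0.0186  2.0821  0.      1.0416  1.1875]
latch_grip top [(array([283.5, 201.6]), 0.58)]
latch_grip scene [(array([230.5, 165.6]), 0.56)]
coupler top [(array([244.2, 186.5]), 0.75), (array([284.4, 184.8]), 0.72)]
coupler scene [(array([223.1, 178.9]), 0.82), (array([172.8, 159.3]), 0.26)]
```

View pics/c4.png

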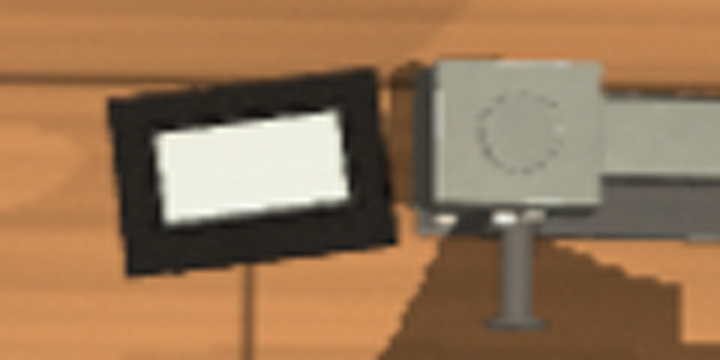

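The mirror sits centred on the mat with its long side along it. The latch bar runs straight towards the robot, at crop x≈517 and rows 222–318. Next I'll move above the bar and go down.

In the tool's units: 11.9 cm / 100 = 0.119, -10.3 cm / 100 = -0.103.

Emit:
arm_command:
  increments:
    - [[0.7,0.03,-0.03,0,0],[0.7,0.06,-0.06,0,0],[0.7,0.09,-0.09,0,0],[0.7,0.107,-0.103,0,0],[0.7,0.107,-0.103,0,0],[0.7,0.107,-0.103,0.02,0],[0.7,0.107,-0.103,0.04,0],[0.7,0.107,-0.103,0.06,0],[0.7,0.107,-0.103,0.08,0],[0.7,0.107,-0.103,0.1,0],[0.7,0.107,-0.103,0.115,0],[0.7,0.107,-0.103,0.119,0],[0.7,0.107,-0.103,0.119,0],[0.7,0.107,-0.103,0.119,0]]

```text
t: 10.78
eef_pos: [0.4859, -0.0475, 0.0841]
orientation: [3.142, 0.0, 0.0]
ft_force: [0.3, 1.2, -0.3]
gripper_width: 0.7
grip_force: 0.0
```

```bash
python3 - <<'E'
from h import *
snap('scene','s5');cv2.imwrite('pics/s5c.png',cv2.resize(cv2.imread('pics/s5.png')[120:220,150:300],None,fx=4.5,fy=4.5,interpolation=cv2.INTER_CUBIC))
s=ctrl.get_state();print(s['eef_pos'],s['orientation'],s['ft_force'])
E
```

```text
[ 0.4863562  -0.0474341   0.08445614] [3.14145778e+00 2.39577420e-04 1.76124882e-03] [0.20356872 0.14987509 1.13905237]
```

View pics/s5c.png

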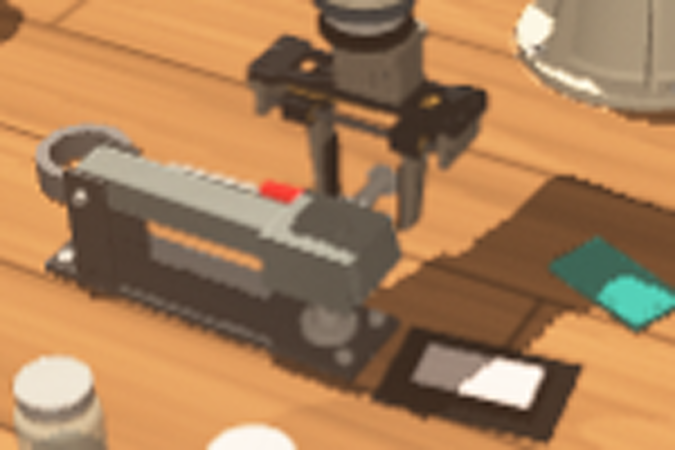

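The fingers straddle the bar, about (375,190) in the crop. I'll close on it.

In the tool's units: 0.1 cm / 100 = 0.001.

Emit:
arm_command:
  increments:
    - [[0.1,0,0,0.001,0],[0.1,0,0,0.001,0],[0.1,0,0,0.001,0],[0.1,0,0,0.001,0],[0.1,0,0,0.001,0],[0.1,0,0,0.001,0],[0.1,0,0,0.001,0],[0.1,0,0,0.001,0],[0.1,0,0,0.001,0],[0.1,0,0,0.001,0],[0.1,0,0,0.001,0]]

```text
t: 11.75
eef_pos: [0.4859, -0.0471, 0.0826]
orientation: [-3.141, -0.0, -0.0]
ft_force: [0.2, 1.8, 1.1]
gripper_width: 0.163
grip_force: 30.0
```

In the tool's units: -1.6 cm / 100 = -0.016, -1.5 cm / 100 = -0.015.

Emit:
arm_command:
  increments:
    - [[0.1,-0.003,0,0,0],[0.1,-0.006,0,0,0],[0.1,-0.009,0,0,0],[0.1,-0.012,0,0,0],[0.1,-0.015,0,0,0],[0.1,-0.016,0,0,0],[0.1,-0.016,0,0,0],[0.1,-0.016,0,0,0]]

```text
t: 12.42
eef_pos: [0.4722, -0.0471, 0.0831]
orientation: [-3.141, 0.0, -0.008]
ft_force: [7.7, 3.9, -3.8]
gripper_width: 0.164
grip_force: 30.0
```

In the tool's units: -2.2 cm / 100 = -0.022, -1.2 cm / 100 = -0.012.

Emit:
arm_command:
  increments:
    - [[0.1,-0.002,0,0,0],[0.1,-0.003,0,0,0],[0.1,-0.003,0,0,0],[0.1,-0.003,0,0,0],[0.1,-0.003,0.0003,-0.004,0],[0.1,-0.003,0.0007,-0.008,0],[0.1,-0.003,0.0011,-0.012,0],[0.1,-0.003,0.0016,-0.017,0],[0.1,-0.003,0.0023,-0.022,0],[0.1,-0.003,0.0023,-0.022,0]]

```text
t: 13.25
eef_pos: [0.4698, -0.0494, 0.1058]
orientation: [-3.141, 0.001, -0.01]
ft_force: [8.7, 3.2, -4.7]
gripper_width: 0.164
grip_force: 30.0
```

In the tool's units: -6.67 cm / 100 = -0.0667, -6.28 cm / 100 = -0.0628.

Emit:
arm_command:
  increments:
    - [[0.1,0,0.001,-0.005,0],[0.1,0,0.0021,-0.011,0],[0.1,0,0.0032,-0.016,0],[0.1,0,0.0045,-0.0216,0],[0.1,0,0.006,-0.027,0],[0.1,0,0.0076,-0.032,0],[0.1,0,0.0093,-0.037,0],[0.1,0,0.0111,-0.0426,0],[0.1,0,0.0132,-0.048,0],[0.1,0,0.0154,-0.053,0],[0.1,0,0.0176,-0.058,0],[0.1,0,0.0197,-0.0628,0],[0.1,0,0.021,-0.065,0],[0.1,0,0.0217,-0.0667,0],[0.1,0,0.0217,-0.0667,0],[0.1,0,0.0217,-0.0667,0],[0.1,0,0.0217,-0.0667,0],[0.1,0,0.0217,-0.0667,0]]

```text
t: 14.75
eef_pos: [0.4693, -0.07, 0.172]
orientation: [-3.139, 0.001, -0.008]
ft_force: [8.9, 8.9, -1.5]
gripper_width: 0.164
grip_force: 30.0
```

```bash
python3 - <<'E'
from h import *
np.set_printoptions(precision=4,suppress=True)
T=snap('top','t6')
snap('scene','s6');cv2.imwrite('pics/s6c.png',cv2.resize(cv2.imread('pics/s6.png')[90:250,130:330],None,fx=3.7,fy=3.7,interpolation=cv2.INTER_CUBIC))
print(rect('top',T,(242,188),0))
for n in('coupler','ball_top'): print(n,[(np.round(r['location'],1),round(r['p'],2)) for r in vision.pinpoint('scene',n)][:2])
s=ctrl.get_state();print(s['eef_pos'],s['orientation'],s['ft_force'],s['torque'])
E
```

```text
(array([0.5316, 0.0767]), array([181. , 148.1]), -89.69080990552902, 1663, array([0.5449, 0.0716]))
coupler [(array([220.4, 160.9]), 0.57)]
ball_top [(array([224.8, 171.1]), 0.93), (array([227.1, 145.1]), 0.18)]
[ 0.4693 -0.07    0.172 ] [-3.1394  0.0013 -0.0082] [ 8.7555  8.5702 -1.626 ] [ 1.7173 -1.4357 -0.0979]
```

View pics/s6c.png

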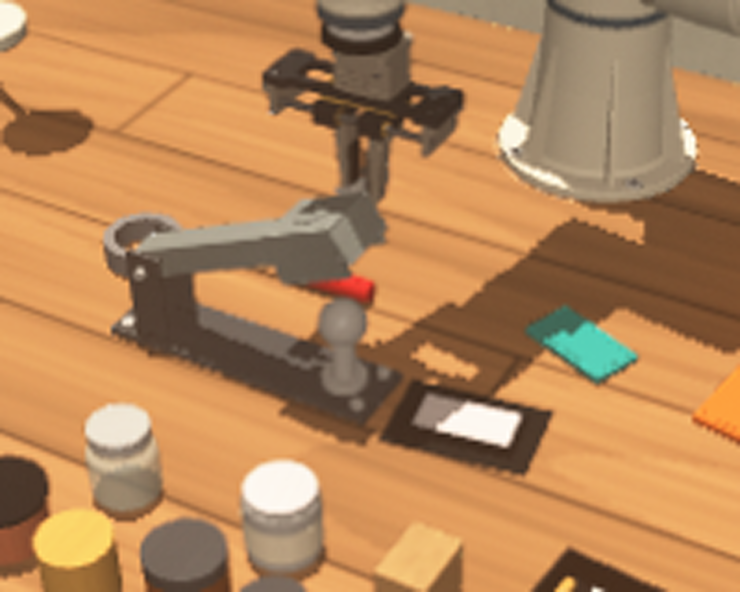

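The tongue is up, with the shell at (330,230) well above the ball at (342,318). The grip is holding and the mirror is still on the mat. Handing the job in.

```bash
python3 -c "
from bench import ctrl
print(ctrl.get_state()['joint_velocities'].round(3)); print(ctrl.finish_job())"
```

```text
[ 0.002  0.     0.001  0.001 -0.002  0.001]
the job is handed in; nothing more can be done
None
```

The job is handed in: the mirror was slid onto the mat, centred and aligned with its long side, and released; the latch was then pulled and the tongue is held raised, with the coupler's rim clear above the ball.

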